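# Turn the tall plaque over into the gluing tray

### The job

The bottle plaques lean on the drying rack with their medallion faces underneath. Take the tall rectangular one, turn it over and lay it flat on the floor of the gluing tray, inside the rim, with its medallion face up. Leave the round plaque and the short plaque where they are on the rack.

Things in the scene. Friction and masses are not known exactly. Their poses are not given: they have to be found in the camera images.
- plaque_mid (a point): Centre of the tall aluminium plaque's slab: 96 mm tall, 76 wide, 8 thick, 0.11 to 0.22 kg; a round medallion 38 mm across stands 5 mm proud on one face. x runs to its top edge, y across, z out of the medallion face. It leans 30 deg from upright on a wooden rack, top towards the robot, medallion underneath; the middle of its top edge is free on both faces, to be pinched through the thickness.
- tray: Fixed steel gluing tray with a dark rubber floor. Origin: centre of its underside, on the table; z up. Inside 116 mm along its x, 136 mm along its y; walls 4 mm thick, rim 21 mm and floor 5 mm above the table. The tall plaque fits lengthways along y, 20 mm to spare all round. Low loose things lie about 0.12 m from its centre along x, both ways; along y it is clear for 0.14 m both ways.
- round_plaque_mid (a point): Centre of the round aluminium plaque (84 mm across, 88 mm tall with its flat foot, 8 mm thick), to be left alone; axes as the tall one's. The three plaques lean side by side, 105 mm apart in any order, on a fixed rack: a board 14 mm thick on the table, with a lip 10 mm high along the plain-face side of their bottom edges (so lift a plaque straight up).
- short_plaque_mid (a point): Centre of the short rectangular aluminium plaque (62 mm tall, 76 mm wide, 8 mm thick), to be left alone; axes as the tall one's. Each plaque leans on two slanted 8 mm dowels, 27 mm either side of its middle, that reach 58 mm up its underside from the bottom edge; between and above them there is room for a finger.
Mind the look-alikes: they are no part of the job. Leave any orange look-alike of the part that bears plaque_mid alone. Leave any red look-alike of the tray alone.

How it is judged (in metres and radians):
At the end, for the whole second after the job is handed in: The tall plaque lies flat (within 10 degrees) with its medallion face up, on the tray's floor (its centre under 14 mm above the tray's underside; 9 mm when it lies flat) and within 35 mm of the tray's centre, that is, inside the rim; the round and short plaques are within 20 mm of where they stood (angle between plaque_mid's own z axis and vertical below 0.175 rad and horizontal distance between plaque_mid and tray below 0.035 m and z of plaque_mid in the frame of tray below 0.014 m and distance of each of round_plaque_mid, short_plaque_mid from where it was at the start of the episode below 0.02 m); the robot touches nothing.
It fails at once if the round plaque is moved by more than 20 mm (distance of round_plaque_mid from where it was at the start of the episode above 0.02 m).
It fails at once if the short plaque is moved by more than 20 mm (distance of short_plaque_mid from where it was at the start of the episode above 0.02 m).
It also fails if it takes over 46 s, if anything falls off the work surface, if the arm or the gripper's body presses on something with over 40 N, if the wrist force passes 120 N, or if a joint passes its speed limit or range.

### The arm

A 7-joint arm with a two-finger parallel gripper is mounted at the origin on the work surface. World frame = base frame: x ahead of the robot, y to its left, z up, the work surface at z = 0. Lengths are in m, angles in degrees, forces in N, time in s.
With the tool pointing down it reaches from about 0.4 to 0.875 m from the base axis. Payload 4.4 kg.
Tool frame: the origin (TCP) lies on the centre line of the jaws, within the pads' length; the fingertips stand 11 mm ahead of it and the grasp point (between the pads) lies 8 mm behind it; z points along the fingers, y is the direction in which the jaws open and shut (so a half turn about z gives the same grasp; the last joint's range is limited). The gripper opens to 85 mm and grips with 20 to 120 N. Pads are 22 mm wide; open, the fingers measure 114 mm over their backs; the gripper's body (76 mm by 85 mm) begins 54 mm behind the grasp point. The pads swing forward as they close: fully open they stand 13 mm farther back than shut.
Start: joints at [-77.51, 36.005, 2.206, 86.941, -1.547, 57.084, -1.146], TCP at [0.182, 0.624, 0.242] pointing down, gripper open.
Joint ranges: [-175.42, 175.42], [-21.48, 121.26], [-71.46, 75.88], [10.55, 141.38], [-63.04, 243.04], [13.31, 113.54], [-168.57, 168.57]. Speed limits (degrees/s): [147.25, 147.25, 180, 180, 180, 180, 180].

### API

Orientations are given as [roll, pitch, yaw] about the fixed x, y, z axes, in that order (R = Rz(yaw) Ry(pitch) Rx(roll)).
In Python, from rig import arm gives the robot as it stands. The module is installed in compiled form; this text tells all that it offers.
- The arm moves only by the tool carry_out, never from a script. Its argument "commands" is a list of rows, each a list of 7 numbers: the finger opening in cm, from 0 to 8.54, then the shift along the tool's x, y, z in cm, then the turn, a rotation vector about the tool's x, y, z in rad. A call has exactly 8 rows; each row shifts and turns the commanded pose from where the row before left it, along the tool's axes as they then stand; what a row does not reach is not made up. A row lasts 1/10 s, in which the tool goes at most 50 mm and 8.59 degrees, less where a joint would pass 70% of its speed; a pose out of reach is approached as far as the arm can. A call is refused whole if a number of a shift passes 5 or a number of a turn 0.15, either way. A call with a gripper value outside its range is refused whole. The fingers move at their own pace and stop on an object; "newtons" is the grip in N (left out, the last holds). Time passes only in rows, so rows that do not move let the fingers close, or fill a call up. It gives the time, the measured TCP pose, the force and the opening at its end, in the units of the state.
- arm.read_state(): the state, without advancing time (a new reading comes with each control period).
- arm.read_camera(name): name is "side" or "top" or "wrist"; returns a dict with "color" (384x512x3 uint8, red, green, blue), "fovy" (degrees; the focal length in pixels is half the picture's height over the tangent of half this angle, whatever the lens; pixels are square), "cx", "cy" (the principal point, pixels), "R" (3x3) and "t" (3): a world point X has camera coordinates R X + t. Camera axes: x right, y down, z forward; pixel columns grow to the right and rows downward; lengths in m; the calibration is good to about 2 mm. A picture is of the moment at which its call begins. There is no depth.
- arm.hand_in(): hands the job in, once; it reports no verdict.
Trained networks look in the newest picture that a camera, given by its name, has taken for a name from the list of things; names that differ only in an ending like _2 or _b are one class to them, and where a whole thing is asked for, a point or a joint stands for the part that bears it (a point fixed in the world has none). Each returns a list of dicts, best first, with "p" (0 to 1); they miss things now and then, are a little off and sometimes report something else, mostly with a low value. They report only what shows in the picture. A call takes as long as a camera call. They do not tell look-alikes from the thing itself.
- arm.find_in(camera, query): "position" ([x, y, z] in m, in world coordinates, good to about 4 mm: the middle of the surface that is visible of it).
The state is a dict: "time_s": time; "joint_pos": joint angles; "joint_vel": joint speeds; "effort": joint torques, N m; "tcp_pos": TCP position; "tcp_rot": TCP orientation; "wrist_force": force on the tool from outside, world axes, zero at the start; "ft_torque": the same for the moment, N m; "grip_width": opening from 0.0 (shut) to 1.0 (fully open).
Only numpy, scipy, OpenCV 4.12 (cv2) and the standard library are available. Lean on these libraries where they do the work, as an engineer would, in place of code of your own. Each camera call takes 0.05 s, during which the arm holds its last target.

## Working session

There is one attempt and no reset: what is moved stays moved. The work goes in short steps, Python scripts to look and compute and a tool call to move; the robot and the scene stay as the last step left them, time stands still between calls to the robot, and variables do not carry over. Pictures are saved under pics/ and viewed, and the job is handed in when it is done.

Besides the shell and the picture viewer there is one more tool, called as a command line: name --pt "numbers of a row" for each row, then --argument value for the rest. carry_out: Moves the arm, as the interface text tells. Its arguments: {"type":"object","properties":{"commands":{"type":"array"},"newtons":{"type":"number"}},"required":["commands"]}

```bash
mkdir -p pics; cat > h.py <<'E'
import numpy as np, cv2
from rig import arm
def snap(c,n):
    d=arm.read_camera(c); cv2.imwrite(f'pics/{n}.png',d['color'][:,:,::-1]); return d
E
python3 - <<'E'
from h import *
s=arm.read_state(); print(s)
for c in ['side','top']:
    d=snap(c,c+'0'); print(c,d['fovy'],d['cx'],d['cy'],np.round(d['R'],3).tolist(),np.round(d['t'],3))
    for q in ['plaque_mid','tray','round_plaque_mid','short_plaque_mid']:
        print(q,[(round(x['p'],2),np.round(x['position'],3).tolist()) for x in arm.find_in(c,q)][:5])
E
```

```text
{'time_s': 0.0, 'joint_pos': array([-77.51181376,  36.05813213,   2.20219433,  86.99704074,
        -1.54717384,  57.08232363,  -1.1462963 ]), 'joint_vel': array([ 0.09065582,  0.10544709, -0.04910319,  0.18333414, -0.01329081,
       -0.09694183, -0.02106815]), 'effort': array([ 2.28793515e-04, -5.63407731e+01,  1.22580182e+00, -1.93449497e+01,
        1.08914720e-02,  1.01507152e-02, -1.75948549e-05]), 'tcp_pos': array([0.18177717, 0.62343537, 0.24139199]), 'tcp_rot': array([-1.79892174e+02,  1.02571416e-03,  1.63741545e+02]), 'wrist_force': array([ 0.16285415, -1.1923414 ,  1.07784367]), 'ft_torque': array([-0.0318384 ,  0.02237273, -0.07869387]), 'grip_width': 0.9991119640221187}
side 50.11642893835622 251.10004921857131 193.85744115407454 [[0.891, -0.454, 0.019], [-0.26, -0.544, -0.798], [0.372, 0.706, -0.603]] [-0.442  0.182  1.053]
plaque_mid [(0.73, [0.423, 0.364, 0.008]), (0.67, [0.579, 0.168, 0.084]), (0.61, [0.614, -0.181, 0.007])]
tray [(0.89, [0.473, -0.383, 0.005]), (0.71, [0.616, -0.184, 0.009]), (0.61, [0.329, -0.164, 0.003])]
round_plaque_mid []
short_plaque_mid []
top 45.06783103583568 250.48809361730633 192.13161443006737 [[-0.018, -1.0, 0.002], [-0.998, 0.018, -0.065], [0.065, -0.003, -0.998]] [-0.011  0.507  1.21 ]
plaque_mid [(0.91, [0.422, 0.366, 0.007]), (0.89, [0.591, 0.18, 0.068])]
tray [(0.91, [0.467, -0.379, 0.003]), (0.73, [0.612, -0.186, 0.005]), (0.72, [0.328, -0.163, 0.003]), (0.4, [0.593, 0.182, 0.07])]
round_plaque_mid [(0.98, [0.591, 0.084, 0.065])]
short_plaque_mid [(0.56, [0.61, 0.287, 0.055])]
```

View pics/side0.png

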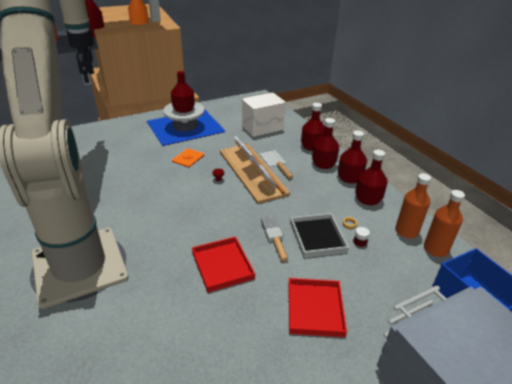

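View pics/top0.png

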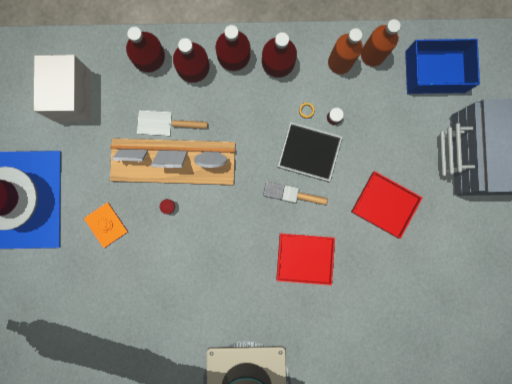

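```bash
python3 - <<'E'
import cv2
a=cv2.imread('pics/top0.png')[125:195,100:245]; cv2.imwrite('pics/z1.png',cv2.resize(a,None,fx=5.4,fy=5.4,interpolation=3))
a=cv2.imread('pics/side0.png')[125:210,210:300]; cv2.imwrite('pics/z2.png',cv2.resize(a,None,fx=7,fy=7,interpolation=3))
a=cv2.imread('pics/top0.png')[90:210,250:350]; cv2.imwrite('pics/z3.png',cv2.resize(a,None,fx=5,fy=5,interpolation=3))
E
```

```text
(no output)
```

View pics/z1.png

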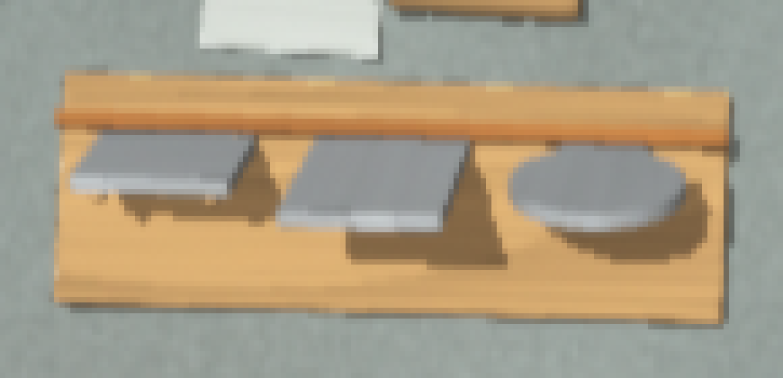

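View pics/z2.png

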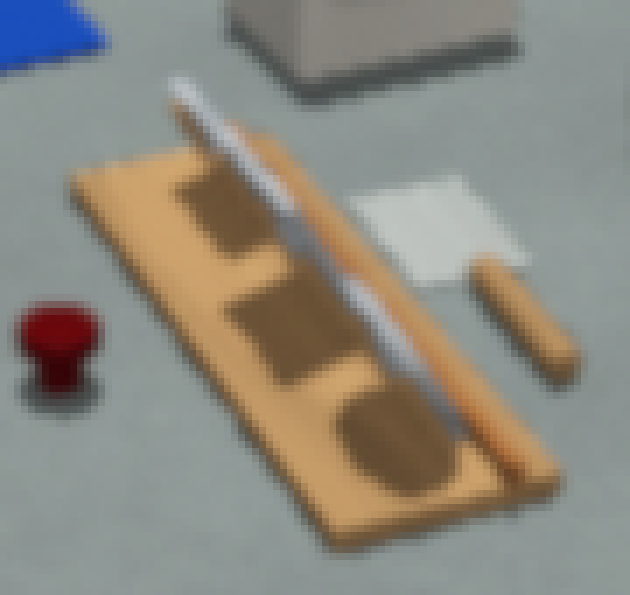

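View pics/z3.png

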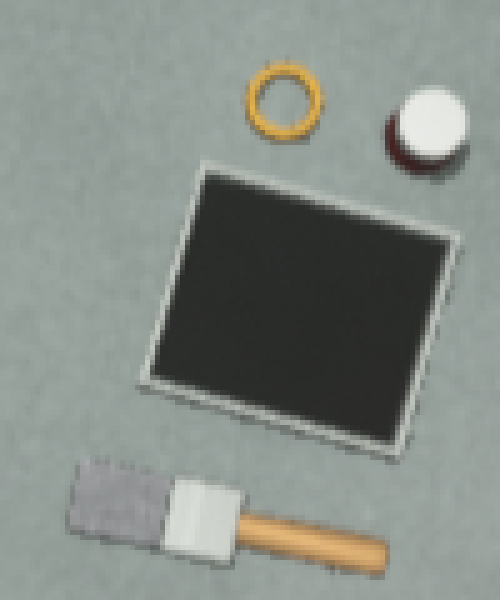

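```bash
cat >> h.py <<'E'
def ray(d,u,v,z):
    f=192/np.tan(np.radians(d['fovy'])/2)
    r=d['R'].T@np.array([(u-d['cx'])/f,(v-d['cy'])/f,1]); c=-d['R'].T@d['t']
    return c+r*(z-c[2])/r[2]
def proj(d,X):
    f=192/np.tan(np.radians(d['fovy'])/2); p=d['R']@np.array(X)+d['t']
    return np.array([d['cx']+f*p[0]/p[2],d['cy']+f*p[1]/p[2]])
E
python3 - <<'E'
from h import *
d=arm.read_camera('top')
z1=lambda a,b:(100+a/5.4-.4,125+b/5.4-.4)
z3=lambda a,b:(250+a/5-.4,90+b/5-.4)
for n,p,z in [('topL med',(277,225),.097),('topR med',(441,230),.097),('topL pl',(280,212),.101),('topR pl',(443,214),.101),('botL',(312,135),.018),('botR',(472,140),.018),
 ('rack NL',(56,302),.014),('rack NR',(721,323),.014),('rackFL',(65,73),.014),('rackFR',(730,92),.014)]:
    print(n,np.round(ray(d,*z1(*p),z),4))
for p in [(204,163),(460,236),(399,457),(143,382)]: print('tray',np.round(ray(d,*z3(*p),.021),4))
E
```

```text
topL med [0.5702 0.226  0.097 ]
topR med [0.5665 0.1506 0.097 ]
topL pl [0.5757 0.2237 0.101 ]
topR pl [0.5734 0.1491 0.101 ]
botL [0.6244 0.2253 0.018 ]
botR [0.6205 0.1465 0.018 ]
rack NL [0.5444 0.3525 0.014 ]
rack NR [0.5282 0.0254 0.014 ]
rackFL [0.6582 0.3482 0.014 ]
rackFR [0.6428 0.0192 0.014 ]
tray [ 0.6912 -0.1301  0.021 ]
tray [ 0.6495 -0.2654  0.021 ]
tray [ 0.5321 -0.2295  0.021 ]
tray [ 0.5744 -0.095   0.021 ]
```

```bash
cat >> h.py <<'E'
from scipy.spatial.transform import Rotation as Ro
def cur():
    s=arm.read_state(); return s['tcp_pos'].copy(), Ro.from_euler('xyz',s['tcp_rot'],degrees=True).as_matrix()
def frame(z,y):
    z=np.array(z,float); z/=np.linalg.norm(z); y=np.array(y,float); y-=z*(y@z); y/=np.linalg.norm(y)
    return np.column_stack([np.cross(y,z),y,z])
def plan(P,R,n,p0=None,R0=None,pr=True):
    if p0 is None: p0,R0=cur()
    rv=Ro.from_matrix(R0.T@R).as_rotvec()/n; p=p0.copy(); Rc=R0.copy(); 
    for i in range(n):
        tgt=p0+(P-p0)*(i+1)/n
        sh=Rc.T@(tgt-p)*100
        sh=np.round(sh,2); r=np.round(rv,4)
        if pr: print([float(x) for x in sh]+[float(x) for x in r])
        p=p+Rc@sh/100; Rc=Rc@Ro.from_rotvec(r).as_matrix()
    return p,Rc
a=np.radians(-2.8); XP=np.array([np.cos(a),np.sin(a),0]); Z=np.array([0,0,1.])
TOP=np.array([.572,.187,.099])
zt=.5*XP-.866*Z; RG=frame(zt,.866*XP+.5*Z); zt=RG[:,2]
PG=TOP+.013*zt
def st():
    s=arm.read_state(); print(round(s['time_s'],2),np.round(s['tcp_pos'],4),np.round(s['tcp_rot'],1),np.round(s['joint_pos'],1),np.round(s['wrist_force'],1),round(s['grip_width'],3))
E
python3 - <<'E'
from h import *
st(); print(RG.round(3),PG, PG-.08*zt)
plan(PG-.09*zt+np.array([0,0,.05]),RG,16)
E
```

```text
0.55 [0.182  0.624  0.2423] [-180.    -0.   163.7] [-77.5  36.    2.2  86.9  -1.5  57.1  -1.1] [-0.3 -0.2 -0.5] 0.996
[[ 0.049  0.865  0.499]
 [ 0.999 -0.042 -0.024]
 [ 0.     0.5   -0.866]] [0.57849238 0.18668247 0.08774175] [0.53853926 0.1886365  0.15702328]
[-2.87, -2.0, 0.17, -0.0277, -0.0218, 0.0815]
[-3.02, -1.76, 0.17, -0.0277, -0.0218, 0.0815]
[-3.15, -1.51, 0.21, -0.0277, -0.0218, 0.0815]
[-3.26, -1.26, 0.23, -0.0277, -0.0218, 0.0815]
[-3.34, -0.99, 0.27, -0.0277, -0.0218, 0.0815]
[-3.41, -0.73, 0.32, -0.0277, -0.0218, 0.0815]
[-3.45, -0.46, 0.38, -0.0277, -0.0218, 0.0815]
[-3.47, -0.19, 0.45, -0.0277, -0.0218, 0.0815]
[-3.46, 0.08, 0.52, -0.0277, -0.0218, 0.0815]
[-3.43, 0.35, 0.6, -0.0277, -0.0218, 0.0815]
[-3.38, 0.6, 0.69, -0.0277, -0.0218, 0.0815]
[-3.3, 0.86, 0.79, -0.0277, -0.0218, 0.0815]
[-3.2, 1.1, 0.88, -0.0277, -0.0218, 0.0815]
[-3.09, 1.33, 0.98, -0.0277, -0.0218, 0.0815]
[-2.94, 1.55, 1.09, -0.0277, -0.0218, 0.0815]
[-2.79, 1.75, 1.2, -0.0277, -0.0218, 0.0815]
```

carry_out --pt "5 -2.87 -2.0 0.17 -0.0277 -0.0218 0.0815" --pt "5 -3.02 -1.76 0.17 -0.0277 -0.0218 0.0815" --pt "5 -3.15 -1.51 0.21 -0.0277 -0.0218 0.0815" --pt "5 -3.26 -1.26 0.23 -0.0277 -0.0218 0.0815" --pt "5 -3.34 -0.99 0.27 -0.0277 -0.0218 0.0815" --pt "5 -3.41 -0.73 0.32 -0.0277 -0.0218 0.0815" --pt "5 -3.45 -0.46 0.38 -0.0277 -0.0218 0.0815" --pt "5 -3.47 -0.19 0.45 -0.0277 -0.0218 0.0815" --newtons 80

```text
time_s: 1.35
tcp_pos: [0.3586, 0.4054, 0.2294]
tcp_rot: [164.9, 5.2, 125.3]
wrist_force: [1.0, -0.3, 0.4]
grip_width: 0.588
```

carry_out --pt "5 -3.46 0.08 0.52 -0.0277 -0.0218 0.0815" --pt "5 -3.43 0.35 0.6 -0.0277 -0.0218 0.0815" --pt "5 -3.38 0.6 0.69 -0.0277 -0.0218 0.0815" --pt "5 -3.3 0.86 0.79 -0.0277 -0.0218 0.0815" --pt "5 -3.2 1.1 0.88 -0.0277 -0.0218 0.0815" --pt "5 -3.09 1.33 0.98 -0.0277 -0.0218 0.0815" --pt "5 -2.94 1.55 1.09 -0.0277 -0.0218 0.0815" --pt "5 -2.79 1.75 1.2 -0.0277 -0.0218 0.0815"

```text
time_s: 2.15
tcp_pos: [0.4968, 0.2365, 0.2152]
tcp_rot: [153.7, 2.9, 95.2]
wrist_force: [1.5, -0.5, -0.3]
grip_width: 0.585
```

```bash
python3 - <<'E'
from h import *
st(); d=snap('wrist','w1'); print(d['R'].round(3).tolist(),d['t'],d['fovy'],d['cx'],d['cy'])
for q in ['plaque_mid']: print([(round(x['p'],2),np.round(x['position'],3).tolist()) for x in arm.find_in('wrist',q)][:5])
a=cv2.imread('pics/w1.png')
for X in [TOP,TOP-np.array([0.0,.038,0]),TOP+np.array([0,.038,0])]: print(proj(d,X))
st()
plan(PG-.04*zt,RG,8)
E
```

```text
2.15 [0.4968 0.2365 0.2152] [153.7   2.9  95.2] [-48.1  24.3  13.3 126.1  49.6  13.6 -77.9] [ 1.5 -0.5 -0.3] 0.585
[[0.891, 0.103, 0.442], [-0.029, -0.959, 0.281], [0.453, -0.263, -0.852]] [-0.56192278  0.20999991  0.16292318] 65.58948853030249 254.44494023338171 187.3149330645698
[(0.91, [0.423, 0.355, 0.013]), (0.73, [0.573, 0.197, 0.097])]
[265.47321125 230.57388835]
[261.21351955 265.50055277]
[270.03798689 193.14573669]
2.25 [0.4981 0.2327 0.2151] [153.8   3.1  94.9] [-47.9  24.3  13.5 126.1  49.4  13.6 -77.6] [-0.2 -0.7 -0.1] 0.582
[-0.56, 0.1, 1.38, -0.0077, -0.0021, 0.018]
[-0.56, 0.11, 1.38, -0.0077, -0.0021, 0.018]
[-0.55, 0.1, 1.38, -0.0077, -0.0021, 0.018]
[-0.55, 0.11, 1.39, -0.0077, -0.0021, 0.018]
[-0.55, 0.1, 1.38, -0.0077, -0.0021, 0.018]
[-0.54, 0.1, 1.39, -0.0077, -0.0021, 0.018]
[-0.53, 0.1, 1.39, -0.0077, -0.0021, 0.018]
[-0.53, 0.1, 1.4, -0.0077, -0.0021, 0.018]
```

View pics/w1.png

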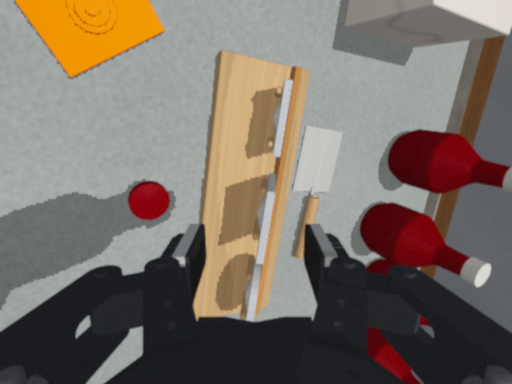

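```bash
python3 - <<'E'
from h import *
a=cv2.imread('pics/w1.png')[150:300,200:320]; a=cv2.resize(a,None,fx=4,fy=4,interpolation=3)
cv2.imwrite('pics/w1z.png',a)
d=arm.read_camera('wrist')
E
```

```text
(no output)
```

View pics/w1z.png

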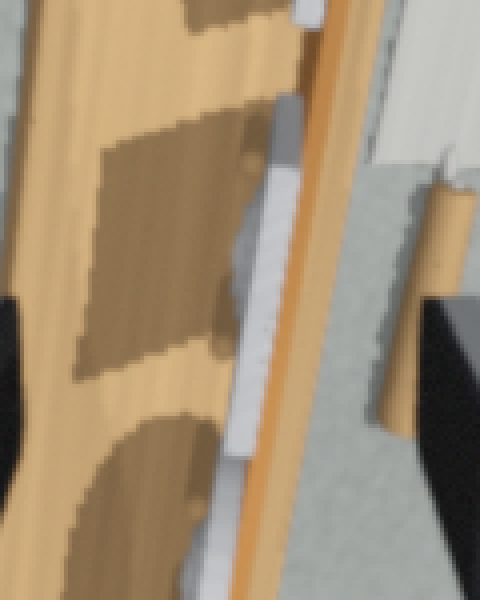

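```bash
python3 - <<'E'
from h import *
st()
plan(PG-.04*zt,RG,8)
E
```

```text
2.3 [0.4972 0.2345 0.215 ] [153.8   3.   95.1] [-48.1  24.3  13.5 126.1  49.1  13.6 -77.3] [ 0.5 -0.2 -0.4] 0.584
[-0.59, 0.11, 1.38, -0.0078, -0.0024, 0.0183]
[-0.59, 0.12, 1.39, -0.0078, -0.0024, 0.0183]
[-0.58, 0.11, 1.38, -0.0078, -0.0024, 0.0183]
[-0.57, 0.11, 1.39, -0.0078, -0.0024, 0.0183]
[-0.57, 0.11, 1.39, -0.0078, -0.0024, 0.0183]
[-0.56, 0.11, 1.4, -0.0078, -0.0024, 0.0183]
[-0.56, 0.12, 1.39, -0.0078, -0.0024, 0.0183]
[-0.56, 0.11, 1.4, -0.0078, -0.0024, 0.0183]
```

carry_out --pt "5 -0.59 0.11 1.38 -0.0078 -0.0024 0.0183" --pt "5 -0.59 0.12 1.39 -0.0078 -0.0024 0.0183" --pt "5 -0.58 0.11 1.38 -0.0078 -0.0024 0.0183" --pt "5 -0.57 0.11 1.39 -0.0078 -0.0024 0.0183" --pt "5 -0.57 0.11 1.39 -0.0078 -0.0024 0.0183" --pt "5 -0.56 0.11 1.4 -0.0078 -0.0024 0.0183" --pt "5 -0.56 0.12 1.39 -0.0078 -0.0024 0.0183" --pt "5 -0.56 0.11 1.4 -0.0078 -0.0024 0.0183"

```text
time_s: 3.1
tcp_pos: [0.5574, 0.1907, 0.1225]
tcp_rot: [150.0, 0.0, 87.5]
wrist_force: [-0.6, 0.3, 0.4]
grip_width: 0.582
```

```bash
python3 - <<'E'
from h import *
st(); print(PG-.04*zt, Ro.from_matrix(RG).as_euler('xyz',degrees=True))
plan(PG-.04*zt,RG,8)
E
```

```text
3.1 [0.5574 0.1907 0.1225] [150.    0.   87.5] [ -26.1   36.7   -6.5  127.9  117.1   22.2 -147.3] [-0.6  0.3  0.4] 0.582
[0.55851582 0.18765949 0.12238251] [149.99927222   0.          87.2       ]
[-0.04, 0.01, 0.01, -0.0001, -0.0003, 0.0006]
[-0.03, 0.02, 0.01, -0.0001, -0.0003, 0.0006]
[-0.04, 0.01, 0.01, -0.0001, -0.0003, 0.0006]
[-0.04, 0.01, 0.0, -0.0001, -0.0003, 0.0006]
[-0.03, 0.01, 0.01, -0.0001, -0.0003, 0.0006]
[-0.04, 0.02, 0.01, -0.0001, -0.0003, 0.0006]
[-0.04, 0.01, 0.01, -0.0001, -0.0003, 0.0006]
[-0.03, 0.01, 0.01, -0.0001, -0.0003, 0.0006]
```

```bash
python3 - <<'E'
from h import *
d=snap('wrist','w2')
xt=RG[:,0]
for X in [TOP,TOP-.038*xt,TOP+.038*xt]: print(proj(d,X))
a=cv2.imread('pics/w2.png'); cv2.imwrite('pics/w2z.png',cv2.resize(a[100:384,130:400],None,fx=2,fy=2,interpolation=3))
plan(PG,RG,8)
E
```

```text
[256.67581483 230.98614106]
[256.35037488 289.41727548]
[257.04102674 165.41414582]
[-0.01, 0.02, 0.49, -0.0002, 0.0001, 0.0003]
[-0.01, 0.02, 0.48, -0.0002, 0.0001, 0.0003]
[-0.01, 0.02, 0.49, -0.0002, 0.0001, 0.0003]
[-0.01, 0.01, 0.49, -0.0002, 0.0001, 0.0003]
[-0.02, 0.02, 0.49, -0.0002, 0.0001, 0.0003]
[-0.01, 0.02, 0.48, -0.0002, 0.0001, 0.0003]
[-0.01, 0.02, 0.49, -0.0002, 0.0001, 0.0003]
[-0.01, 0.02, 0.49, -0.0002, 0.0001, 0.0003]
```

View pics/w2z.png

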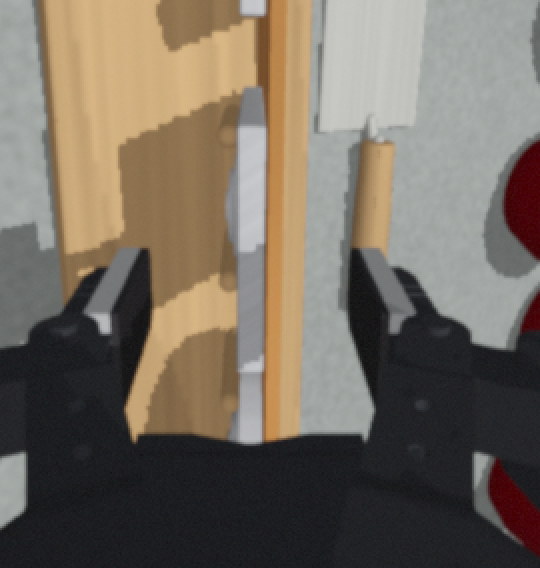

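carry_out --pt "5 0 0 0.5 0 0 0" --pt "5 0 0 0.5 0 0 0" --pt "5 0 0 0.5 0 0 0" --pt "5 0 0 0.5 0 0 0" --pt "5 0 0 0.5 0 0 0" --pt "5 0.05 0 0.5 0 0 0" --pt "5 0 0 0.5 0 0 0" --pt "5 0 0 0.5 0 0 0"

```text
time_s: 3.95
tcp_pos: [0.5777, 0.1891, 0.0878]
tcp_rot: [150.0, 0.0, 87.4]
wrist_force: [-0.5, 0.2, 0.8]
grip_width: 0.581
```

```bash
python3 - <<'E'
from h import *
st(); print(PG)
d=snap('side','s2');cv2.imwrite('pics/s2z.png',cv2.resize(cv2.imread('pics/s2.png')[80:230,170:330],None,fx=4.5,fy=4,interpolation=3))
st()
E
```

```text
3.95 [0.5777 0.1891 0.0878] [150.    0.   87.4] [ -22.9   41.7   -9.2  125.9  122.3   25.1 -150.9] [-0.5  0.2  0.8] 0.581
[0.57849238 0.18668247 0.08774175]
4.0 [0.5779 0.1889 0.0872] [150.1   0.   87.4] [ -22.9   41.8   -9.2  125.9  122.3   25.2 -150.9] [ 0.3  0.1 -1.5] 0.589
```

View pics/s2z.png

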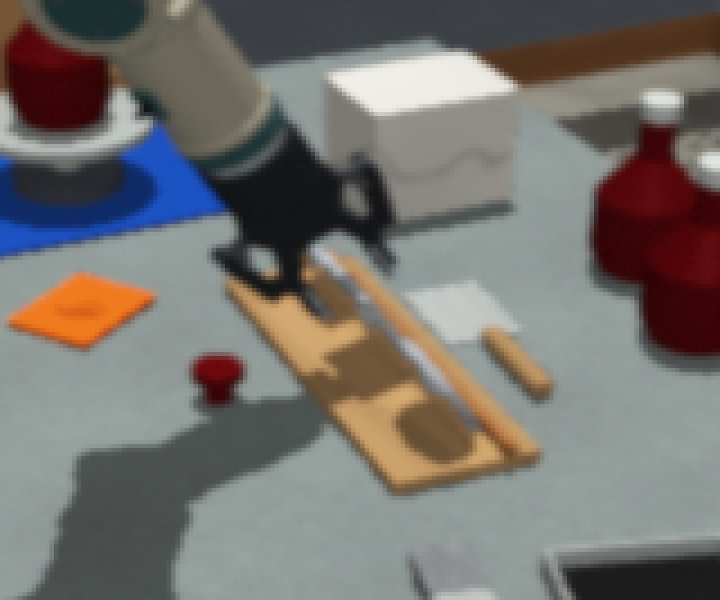

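```bash
python3 - <<'E'
from h import *
d=arm.read_camera('side')
p,R=cur()
b=np.array([4.5,4]); o=np.array([170,80])
for n,X in [('tcp',p),('tip-',p+R@[0,-.025,.011]),('tip+',p+R@[0,.025,.011]),('TOP',TOP),('T-',TOP-.038*RG[:,0]),('T+',TOP+.038*RG[:,0])]: print(n,(proj(d,X)-o)*b)
d=snap('wrist','w3')
cv2.imwrite('pics/w3z.png',cv2.resize(cv2.imread('pics/w3.png')[100:384,130:400],None,fx=2,fy=2,interpolation=3))
E
```

```text
tcp [349.84593116 284.48178091]
tip- [329.28460797 311.33144522]
tip+ [383.7168859  274.86120908]
TOP [344.26079058 274.88579984]
T- [365.76554739 297.594772  ]
T+ [323.62155038 253.09081116]
```

View pics/w3z.png

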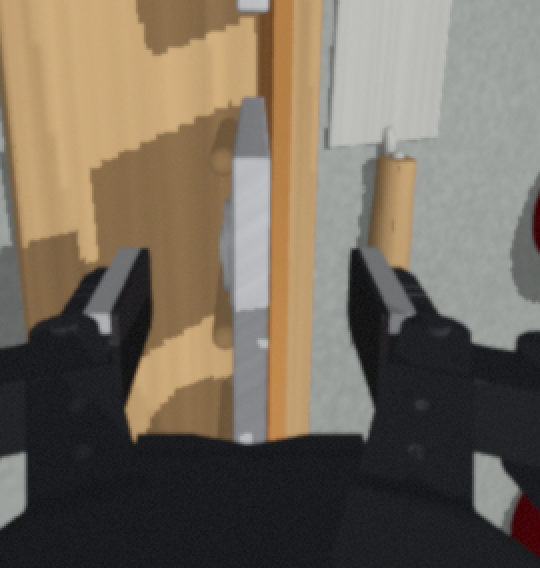

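carry_out --pt "0 0 0 0 0 0 0" --pt "0 0 0 0 0 0 0" --pt "0 0 0 0 0 0 0" --pt "0 0 0 0 0 0 0" --pt "0 0 0 0 0 0 0" --pt "0 0 0 0 0 0 0" --pt "0 0 0 0 0 0 0" --pt "0 0 0 0 0 0 0" --newtons 80

```text
time_s: 4.9
tcp_pos: [0.5777, 0.1893, 0.0886]
tcp_rot: [150.0, 0.0, 87.4]
wrist_force: [-1.4, -0.7, 5.3]
grip_width: 0.075
```

```bash
python3 - <<'E'
from h import *
st(); p,R=cur()
plan(p+[0,0,.12],R,8)
E
```

```text
4.9 [0.5777 0.1893 0.0886] [150.    0.   87.4] [ -22.9   41.6   -9.2  125.9  122.3   25.1 -150.9] [-1.4 -0.7  5.3] 0.075
[-0.0, 0.75, -1.3, 0.0, 0.0, 0.0]
[-0.0, 0.75, -1.3, 0.0, 0.0, 0.0]
[-0.0, 0.75, -1.3, 0.0, 0.0, 0.0]
[-0.0, 0.75, -1.3, 0.0, 0.0, 0.0]
[-0.0, 0.75, -1.29, 0.0, 0.0, 0.0]
[-0.0, 0.75, -1.3, 0.0, 0.0, 0.0]
[-0.0, 0.75, -1.3, 0.0, 0.0, 0.0]
[-0.0, 0.75, -1.3, 0.0, 0.0, 0.0]
```

carry_out --pt "0 0 0.25 -0.43 0 0 0" --pt "0 0 0.5 -0.87 0 0 0" --pt "0 0 0.75 -1.3 0 0 0" --pt "0 0 0.75 -1.3 0 0 0" --pt "0 0 0.75 -1.3 0 0 0" --pt "0 0 0.75 -1.3 0 0 0" --pt "0 0 0.75 -1.3 0 0 0" --pt "0 0 0.75 -1.3 0 0 0"

```text
time_s: 5.7
tcp_pos: [0.5768, 0.1894, 0.1934]
tcp_rot: [150.1, 0.0, 87.4]
wrist_force: [-0.7, -1.3, -1.7]
grip_width: 0.07
```

```bash
python3 - <<'E'
from h import *
st(); snap('side','s4'); snap('top','t4')
E
```

```text
5.7 [0.5768 0.1894 0.1934] [150.1   0.   87.4] [ -30.7   29.2    2.   122.8   82.2   14.4 -110.4] [-0.7 -1.3 -1.7] 0.07
```

View pics/s4.png

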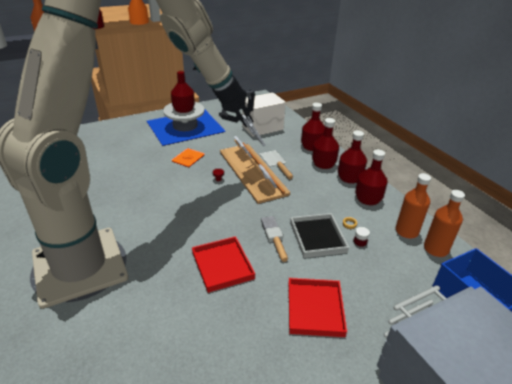

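View pics/t4.png

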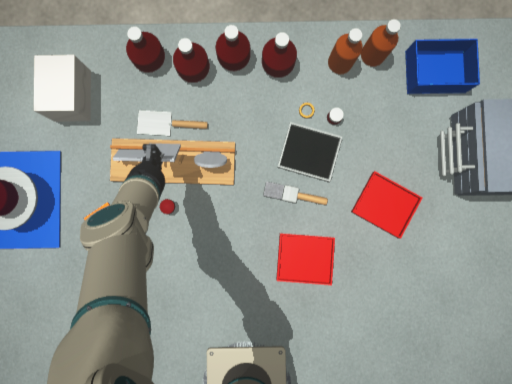

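```bash
python3 - <<'E'
from h import *
cv2.imwrite('pics/s4z.png',cv2.resize(cv2.imread('pics/s4.png')[80:210,200:300],None,fx=5,fy=4.6,interpolation=3))
cv2.imwrite('pics/t4z.png',cv2.resize(cv2.imread('pics/t4.png')[125:195,100:245],None,fx=5.4,fy=5.4,interpolation=3))
E
```

```text
(no output)
```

View pics/s4z.png

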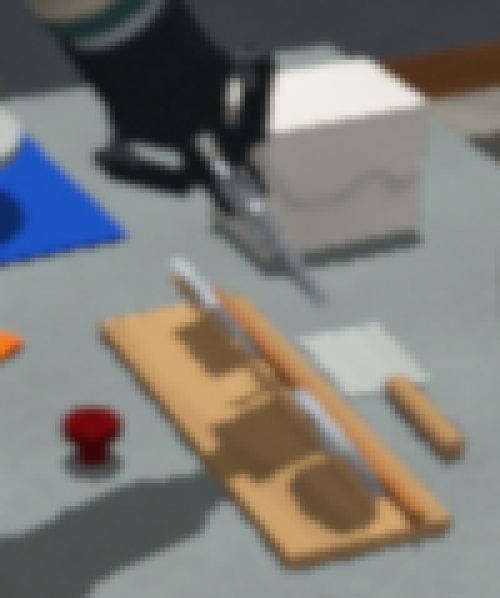

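View pics/t4z.png

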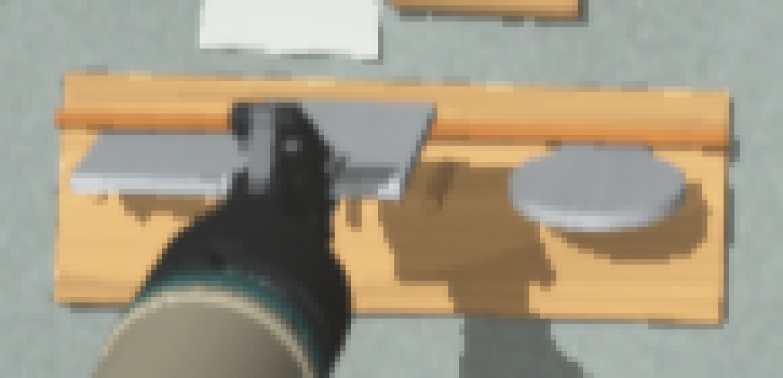

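```bash
cat > fk.py <<'E'
from h import *
import itertools
S=[([-77.5,36.0,2.2,86.9,-1.5,57.1,-1.1],[.182,.624,.2423],[-180,0,163.7]),
([-48.1,24.3,13.5,126.1,49.1,13.6,-77.3],[.4972,.2345,.215],[153.8,3,95.1]),
([-26.1,36.7,-6.5,127.9,117.1,22.2,-147.3],[.5574,.1907,.1225],[150,0,87.5]),
([-22.9,41.6,-9.2,125.9,122.3,25.1,-150.9],[.5777,.1893,.0886],[150,0,87.4]),
([-30.7,29.2,2,122.8,82.2,14.4,-110.4],[.5768,.1894,.1934],[150.1,0,87.4])]
def ror(q,s):
    R=np.eye(3);L=[]
    for i in range(7):
        R=R@Ro.from_euler('zyzyzyz'[i],s[i]*q[i],degrees=True).as_matrix(); L.append(R.copy())
    return L
if __name__=='__main__':
    res=[]
    for sg in itertools.product([1,-1],repeat=7):
        if sg[1]<0: continue
        D=[ror(q,sg)[-1].T@Ro.from_euler('xyz',e,degrees=True).as_matrix() for q,p,e in S]
        m=Ro.from_matrix(D).mean(); err=max((Ro.from_matrix(D)*m.inv()).magnitude()) if 0 else max((m.inv()*Ro.from_matrix(D)).magnitude())
        res.append((np.degrees(err),sg,m.as_matrix().round(3).tolist()))
    res.sort(key=lambda x:x[0]); print(*res[:4],sep='\n')
E
python3 fk.py
```

```text
(np.float64(0.0889870965646251), (-1, 1, -1, 1, -1, 1, -1), [[-0.0, -1.0, 0.0], [1.0, -0.0, 0.0], [-0.0, 0.0, 1.0]])
(np.float64(26.028324025817735), (-1, 1, 1, 1, -1, 1, -1), [[-0.043, -0.999, 0.005], [0.999, -0.043, 0.014], [-0.013, 0.006, 1.0]])
(np.float64(40.943803235650776), (-1, 1, -1, -1, -1, -1, -1), [[0.358, 0.22, -0.907], [0.895, -0.359, 0.266], [-0.267, -0.907, -0.325]])
(np.float64(41.049415290739496), (-1, 1, 1, -1, -1, -1, -1), [[0.349, 0.22, -0.911], [0.895, -0.366, 0.255], [-0.277, -0.904, -0.325]])
```

```bash
cat >> fk.py <<'E'
SG=(-1,1,-1,1,-1,1,-1); M=np.array([[0,-1,0],[1,0,0],[0,0,1.]])
def A(q):
    L=ror(q,SG); return np.column_stack([[0,0,1],L[2][:,2],L[2][:,0],L[4][:,2],L[4][:,0],L[6][:,2],L[5][:,0]])
AA=np.vstack([A(q) for q,p,e in S]); b=np.concatenate([p for q,p,e in S])
W,res,rk,sv=np.linalg.lstsq(AA,b,rcond=1e-4)
def fk(q): return A(q)@W, ror(q,SG)[-1]@M
if __name__=='__main__': print(W,sv,np.abs(AA@W-b).max())
E
python3 fk.py | tail -2
```

```text
-0.02655767] [4.37157989 3.17784035 2.31059158 0.46750352 0.43233126 0.1881974
 0.10439547] 0.026326054582586356
```

```bash
cat > fit.py <<'E'
from fk import *
def cols(q,sp):
    L=[np.eye(3)]+ror(q,SG); return np.column_stack([L[i][:,'xyz'.index(a)] for i,a in sp])
cands=[(1,'x'),(1,'y'),(2,'y'),(3,'x'),(3,'y'),(4,'x'),(4,'y'),(5,'x'),(5,'y'),(6,'x'),(6,'y')]
base=[(0,'z'),(3,'z'),(5,'z'),(7,'z')]
out=[]
for k in (0,1,2,3):
  for c in itertools.combinations(cands,k):
    sp=base+list(c); AA=np.vstack([cols(q,sp) for q,p,e in S])
    w=np.linalg.lstsq(AA,b,rcond=None)[0]; out.append((np.abs(AA@w-b).max(),c,w.round(4)))
out.sort(key=lambda x:x[0]+.001*len(x[1]))
for o in out[:8]: print(*o)
E
python3 fit.py
```

```text
0.0014492800770440073 ((3, 'y'),) [ 0.3475  0.5538  0.3857  0.3433 -0.0266]
0.0014492800770440073 ((4, 'y'),) [ 0.3475  0.5538  0.3857  0.3433 -0.0266]
0.0006396288875232525 ((2, 'y'), (3, 'y')) [ 0.3384  0.5581  0.3827  0.34   -0.0109 -0.0164]
0.0006396288875232525 ((2, 'y'), (4, 'y')) [ 0.3384  0.5581  0.3827  0.34   -0.0109 -0.0164]
0.000639628887523308 ((1, 'y'), (3, 'y')) [ 0.3384  0.5581  0.3827  0.34   -0.0109 -0.0164]
0.000639628887523308 ((1, 'y'), (4, 'y')) [ 0.3384  0.5581  0.3827  0.34   -0.0109 -0.0164]
0.0009418290349912928 ((1, 'x'), (1, 'y')) [ 0.3241  0.5779  0.3831  0.3421 -0.0119 -0.0267]
0.0009418290349915148 ((1, 'x'), (2, 'y')) [ 0.3241  0.5779  0.3831  0.3421 -0.0119 -0.0267]
```

```bash
cat > ik.py <<'E'
from fk import *
from scipy.optimize import least_squares
SP=[(0,'z'),(3,'z'),(5,'z'),(7,'z'),(2,'y'),(3,'y')]; WW=np.array([.3384,.5581,.3827,.34,-.0109,-.0164])
def FK(q):
    L=[np.eye(3)]+ror(q,SG); return np.column_stack([L[i][:,'xyz'.index(a)] for i,a in SP])@WW, L[7]@M
LO=np.array([-175.42,-21.48,-71.46,10.55,-63.04,13.31,-168.57])+2; HI=np.array([175.42,121.26,75.88,141.38,243.04,113.54,168.57])-2
def IK(P,R,q0,reg=.002):
    def f(q):
        p,r=FK(q); return np.concatenate([(p-P)*10,Ro.from_matrix(r.T@R).as_rotvec()*3,reg*(q-q0)/30])
    s=least_squares(f,np.clip(q0,LO+.1,HI-.1),bounds=(LO,HI)); p,r=FK(s.x)
    return s.x,np.linalg.norm(p-P)*1e3,np.degrees(Ro.from_matrix(r.T@R).magnitude())
TC=np.array([.6118,-.180,0]); ty=np.radians(-17.2); T=np.array([-np.sin(ty),np.cos(ty),0])
def place(sg,al,lift=0,depth=.013,back=0):
    al=np.radians(al); u=sg*np.cos(al)*T-np.sin(al)*Z; n=sg*np.sin(al)*T+np.cos(al)*Z
    B=TC+sg*T*(.048-back)+np.array([0,0,.005+.004*np.cos(al)+lift])
    return B-(.096-depth)*u, frame(u,-n)
E
python3 - <<'E'
from ik import *
q=np.array([-30.7,29.2,2,122.8,82.2,14.4,-110.4])
print(FK(q))
rng=np.random.default_rng(0)
for sg in (1,-1):
  for al in (30,40,50):
    P,R=place(sg,al,.005); sol=[]
    for k in range(14):
        q0=q if k==0 else rng.uniform(LO,HI)
        x,e,a=IK(P,R,q0)
        if e<2 and a<1: sol.append((np.abs(x-q).max(),x.round(0)))
    sol.sort(key=lambda s:s[0]); print(sg,al,P.round(3),len(sol)); [print('   ',s) for s in sol[:4]]
E
```

```text
(array([0.57716277, 0.18954975, 0.19339719]), array([[ 4.51682911e-02,  8.65742065e-01,  4.98448094e-01],
       [ 9.98979370e-01, -3.90390152e-02, -2.27194637e-02],
       [-2.10272688e-04,  4.98965562e-01, -8.66621788e-01]]))
1 30 [ 0.605 -0.203  0.055] 9
    (np.float64(97.53816204222258), array([ 67.,  79., -54.,  81.,  -2.,  57., -68.]))
    (np.float64(97.79128128235115), array([ 63.,  75., -43.,  82., -16.,  58., -58.]))
    (np.float64(98.17077544927477), array([ 67.,  80., -56.,  81.,  -0.,  57., -70.]))
    (np.float64(100.2722374380317), array([ 70.,  83., -62.,  81.,   8.,  57., -77.]))
1 40 [ 0.607 -0.195  0.066] 6
    (np.float64(91.23839370234649), array([ 61.,  69., -44.,  86.,  -9.,  51., -66.]))
    (np.float64(97.11479318542267), array([ 66.,  75., -59.,  86.,  11.,  52., -83.]))
    (np.float64(100.16262955483661), array([ 69.,  81., -69.,  86.,  24.,  55., -93.]))
    (np.float64(100.1627117632587), array([ 69.,  81., -69.,  86.,  24.,  55., -93.]))
1 50 [ 0.61  -0.185  0.076] 5
    (np.float64(89.27359455216386), array([ 59.,  64., -48.,  90.,   4.,  46., -81.])
[... 714 characters left out ...]
, array([ 19.,  75., -59.,  85.,  84., 110.,  15.]))
    (np.float64(126.66553914838735), array([ 16.,  71., -50.,  85.,  78., 103.,  16.]))
    (np.float64(127.51359768045953), array([ 14.,  69., -45.,  85.,  75.,  99.,  17.]))
    (np.float64(130.52468931446813), array([  7.,  65., -31.,  85.,  67.,  88.,  20.]))
-1 50 [ 0.613 -0.175  0.076] 10
    (np.float64(127.28750789023856), array([ 27.,  75., -69.,  89.,  85., 109.,  17.]))
    (np.float64(127.37809297271664), array([ 27.,  74., -68.,  89.,  84., 107.,  17.]))
    (np.float64(128.91989838359893), array([ 22.,  68., -54.,  89.,  76.,  96.,  19.]))
    (np.float64(131.47323463073252), array([ 17.,  63., -42.,  89.,  69.,  86.,  21.]))
```

```bash
cat >> ik.py <<'E'
def pc(p,R,depth=.013):
    return [p+R@np.array([sx*.038,sy,-depth+k]) for sx in(-1,1) for k in(0,.096) for sy in (-.009,.004)]
def rows(poses,p=None,R=None,n=8):
    if p is None: p,R=cur()
    for P,Rt in poses[:n]:
        sh=np.round(R.T@(P-p)*100,2); r=np.round(Ro.from_matrix(R.T@Rt).as_rotvec(),3)
        print([0]+[float(x) for x in sh]+[float(x) for x in r]); p=p+R@sh/100; R=R@Ro.from_rotvec(r).as_matrix()
E
python3 - <<'E'
from ik import *
st(); q=arm.read_state()['joint_pos']
P,R=place(-1,40,.10)
G=[IK(P,R,np.array(s,float)) for s in ([7,65,-31,85,67,88,20],[14,69,-45,85,75,99,17],[0,60,-20,85,67,85,20],[10,60,-30,85,75,88,20])]
for g in G: print(g[0].round(1),round(g[1],2),round(g[2],2))
g=G[0][0]; N=28
pp=None
for i in range(N+1):
    p,r=FK(q+(g-q)*i/N); zmin=min(c[2] for c in pc(p,r))
    if pp: 
        print(i,p.round(3),'zmin',round(zmin,3),'tz',r[:,2].round(2),'step',round(np.linalg.norm(p-pp[0])*1e3),round(np.degrees(Ro.from_matrix(pp[1].T@r).magnitude()),1))
    pp=(p,r)
E
```

```text
5.8 [0.5781 0.1897 0.1949] [ 1.499e+02 -1.000e-01  8.740e+01] [ -30.6   29.1    2.   122.8   82.5   14.4 -110.8] [ 0.3 -0.  -0.8] 0.073
[  8.2  57.3 -32.8  85.2  63.5  92.7  25.6] 0.0 0.0
[ 14.9  61.9 -47.6  85.   71.3 102.7  21.9] 0.0 0.0
[  3.9  55.5 -24.2  85.4  59.   87.4  28.2] 0.0 0.0
[  9.   57.7 -34.4  85.2  64.3  93.7  25.2] 0.0 0.0
1 [0.592 0.178 0.193] zmin 0.115 tz [ 0.51 -0.06 -0.86] step 18 4.3
2 [0.605 0.165 0.191] zmin 0.111 tz [ 0.52 -0.1  -0.85] step 18 4.3
3 [0.617 0.152 0.19 ] zmin 0.108 tz [ 0.52 -0.14 -0.84] step 18 4.3
4 [0.628 0.139 0.189] zmin 0.105 tz [ 0.52 -0.18 -0.83] step 17 4.2
5 [0.638 0.126 0.187] zmin 0.102 tz [ 0.52 -0.22 -0.83] step 17 4.2
6 [0.647 0.112 0.186] zmin 0.099 tz [ 0.51 -0.26 -0.82] step 16 4.2
7 [0.655 0.099 0.184] zmin 0.097 tz [ 0.51 -0.3  -0.81] step 16 4.2
8 [0.662 0.085 0.183] zmin 0.094 tz [ 0.49 -0.34 -0.8 ] step 16 4.1
9 [0.668 0.071 0.181] zmin 0.092 tz [ 0.48 -0.37 -0.79] step 15 4.1
10 [0.674 0.057 0.18 ] zmin 0.091 tz [ 0.47 -0.41 -0.79] step 15 4.1
11 [0.678 0.042 0.178] zmin 0.089 tz [ 0.45 -0.44 -0.78] step 15 4.2
12 [0.
[... 508 characters left out ...]
7  0.166] zmin 0.083 tz [ 0.2  -0.67 -0.72] step 13 4.4
20 [ 0.672 -0.08   0.165] zmin 0.083 tz [ 0.16 -0.69 -0.71] step 13 4.5
21 [ 0.667 -0.092  0.164] zmin 0.084 tz [ 0.11 -0.7  -0.7 ] step 13 4.5
22 [ 0.662 -0.104  0.163] zmin 0.086 tz [ 0.07 -0.72 -0.7 ] step 13 4.6
23 [ 0.655 -0.115  0.162] zmin 0.088 tz [ 0.02 -0.73 -0.69] step 13 4.7
24 [ 0.649 -0.126  0.161] zmin 0.09 tz [-0.03 -0.73 -0.68] step 13 4.7
25 [ 0.641 -0.137  0.161] zmin 0.093 tz [-0.08 -0.74 -0.67] step 13 4.8
26 [ 0.633 -0.147  0.161] zmin 0.096 tz [-0.13 -0.74 -0.66] step 13 4.9
27 [ 0.625 -0.156  0.161] zmin 0.1 tz [-0.18 -0.74 -0.65] step 13 5.0
28 [ 0.616 -0.165  0.161] zmin 0.105 tz [-0.23 -0.73 -0.64] step 12 5.1
```

```bash
cat >> ik.py <<'E'
def path(q,g,N,bump,up,down):
    out=[];x=q.copy()
    for i in range(1,N+1):
        p,r=FK(q+(g-q)*i/N); p=p+Z*bump*min(1,i/up if up else 1,(N-i)/down if down else 1)
        x,e,a=IK(p,r,x,.02); out.append((p,r,x,e,a))
    return out
E
python3 - <<'E'
from ik import *
q=arm.read_state()['joint_pos']; g=np.array([8.2,57.3,-32.8,85.2,63.5,92.7,25.6])
o=path(q,g,32,.12,6,8)
px=q
for i,(p,r,x,e,a) in enumerate(o):
    print(i+1,p.round(3),round(min(c[2] for c in pc(p,r)),3),x.round(0),round(e,1),round(a,1),np.abs(x-px).max().round(1)); px=x
rows([(p,r) for p,r,*_ in o])
E
```

```text
1 [0.59  0.179 0.213] 0.135 [-27.  28.  -2. 121.  74.  19. -98.] 0.1 0.0 13.2
2 [0.602 0.168 0.232] 0.152 [-25.  27.  -5. 118.  68.  23. -87.] 0.0 0.0 10.1
3 [0.612 0.157 0.251] 0.169 [-23.  26.  -7. 116.  64.  27. -79.] 0.0 0.0 8.5
4 [0.623 0.146 0.269] 0.186 [-21.  25.  -9. 114.  61.  31. -71.] 0.0 0.0 7.5
5 [0.632 0.134 0.288] 0.204 [-20.  25. -10. 111.  58.  34. -65.] 0.0 0.0 6.9
6 [0.64  0.123 0.307] 0.221 [-19.  24. -11. 109.  56.  38. -58.] 0.0 0.0 6.5
7 [0.648 0.111 0.305] 0.219 [-18.  25. -11. 108.  57.  40. -55.] 0.0 0.0 2.8
8 [0.655 0.099 0.304] 0.217 [-18.  26. -10. 107.  58.  41. -52.] 0.0 0.0 3.0
9 [0.662 0.087 0.303] 0.215 [-18.  27. -10. 106.  58.  43. -49.] 0.0 0.0 3.1
10 [0.667 0.074 0.301] 0.213 [-18.  28. -10. 105.  59.  45. -46.] 0.0 0.0 3.2
11 [0.672 0.062 0.3  ] 0.211 [-17.  29. -10. 104.  59.  47. -43.] 0.0 0.0 3.3
12 [0.676 0.05  0.299] 0.21 [-17.  30. -10. 103.  59.  48. -39.] 0.0 0.0 3.4
13 [0.679 0.037 0.297] 0.208 [-16.  31. -10. 102.  59.  50. -36.] 0.0 0.0 3.5
14 [0.682 0.025 0.296] 0.207 [-16.  31. -10. 101.  59.  52. -32.] 0.0 0.0 3.6
15 [0.683 0.012 
[... 1106 characters left out ...]
 3.1
29 [ 0.638 -0.14   0.206] 0.139 [ -6.  48. -10.  88.  54.  76.  22.] 0.0 0.0 3.2
30 [ 0.631 -0.149  0.191] 0.127 [ -5.  50. -11.  87.  53.  78.  26.] 0.0 0.0 3.4
31 [ 0.624 -0.157  0.176] 0.116 [ -4.  52. -11.  87.  53.  79.  29.] 0.0 0.0 3.5
32 [ 0.617 -0.165  0.161] 0.105 [ -3.  54. -11.  86.  52.  80.  33.] 0.0 0.0 3.6
[0, -0.99, 2.0, -0.96, -0.011, -0.035, -0.055]
[0, -1.17, 1.93, -0.95, -0.007, -0.035, -0.055]
[0, -1.33, 1.8, -0.94, -0.003, -0.036, -0.055]
[0, -1.48, 1.66, -0.91, 0.0, -0.035, -0.054]
[0, -1.61, 1.52, -0.9, 0.004, -0.035, -0.054]
[0, -1.74, 1.35, -0.88, 0.008, -0.035, -0.053]
[0, -1.16, 0.27, 0.78, 0.011, -0.033, -0.053]
[0, -1.15, 0.15, 0.79, 0.014, -0.032, -0.053]
```

Feasible path, well inside joint limits. Going.

carry_out --pt "0 -0.99 2.0 -0.96 -0.011 -0.035 -0.055" --pt "0 -1.17 1.93 -0.95 -0.007 -0.035 -0.055" --pt "0 -1.33 1.8 -0.94 -0.003 -0.036 -0.055" --pt "0 -1.48 1.66 -0.91 0.0 -0.035 -0.054" --pt "0 -1.61 1.52 -0.9 0.004 -0.035 -0.054" --pt "0 -1.74 1.35 -0.88 0.008 -0.035 -0.053" --pt "0 -1.16 0.27 0.78 0.011 -0.033 -0.053" --pt "0 -1.15 0.15 0.79 0.014 -0.032 -0.053"

```text
time_s: 6.6
tcp_pos: [0.6544, 0.098, 0.2999]
tcp_rot: [154.2, 25.8, 101.4]
wrist_force: [-0.3, 0.0, -1.7]
grip_width: 0.072
```

```bash
python3 - <<'E'
from ik import *
st();q=arm.read_state()['joint_pos']; print(FK(q)[0]); 
P,R=place(-1,40,.10); g=IK(P,R,q,.02)
if g[1]>2: g=IK(P,R,np.array([-3,54,-11,86,52,80,33.]))
print(g); g=g[0]
o=path(q,g,24,.0,0,8)
print([ (p.round(2).tolist(),round(min(c[2] for c in pc(p,r)),3)) for p,r,*_ in o][::4],max(a[3] for a in o))
# keep height: z = max(path, ) 
o=[(p+Z*max(0,min(.29, .16+.13*(24-i-1)/8)-p[2]),r) for i,(p,r,*_) in enumerate(o)]
rows(o);print(); 
p,R=o[7]; rows(o[8:],p,R); print(); p,R=o[15]; rows(o[16:],p,R)
E
```

```text
6.6 [0.6544 0.098  0.2999] [154.2  25.8 101.4] [-19.7  26.2  -8.2 107.5  57.4  40.3 -52.4] [-0.3  0.  -1.7] 0.072
[0.65449636 0.09817332 0.29966224]
(array([ -3.07104218,  53.83227118, -11.09979838,  85.67437917,
        51.88702339,  80.09552845,  32.68953983]), np.float64(0.08205160689534884), np.float64(0.026461603854095638))
[([0.66, 0.09, 0.29], np.float64(0.205)), ([0.67, 0.04, 0.27], np.float64(0.177)), ([0.67, -0.01, 0.24], np.float64(0.153)), ([0.66, -0.06, 0.22], np.float64(0.133)), ([0.65, -0.1, 0.2], np.float64(0.118)), ([0.63, -0.14, 0.18], np.float64(0.109))] 0.0044343834810758815
[0, -0.84, -0.42, 1.07, 0.03, -0.022, -0.051]
[0, -0.96, -0.36, 0.8, 0.031, -0.019, -0.05]
[0, -1.07, -0.33, 0.54, 0.032, -0.018, -0.051]
[0, -1.03, -0.41, 0.55, 0.034, -0.015, -0.052]
[0, -0.98, -0.48, 0.56, 0.035, -0.012, -0.051]
[0, -0.93, -0.54, 0.57, 0.036, -0.01, -0.051]
[0, -0.87, -0.6, 0.58, 0.036, -0.008, -0.052]
[0, -0.81, -0.66, 0.59, 0.037, -0.005, -0.052]

[0, -0.74, -0.7, 0.6, 0.037, -0.002, -0.052]
[0, -0.67, -0.75, 0.6, 0.038, -0.0, -0.052]
[0, -0.6, -0.78, 0.62, 0.037, 0.003, -0.053]
[0, -0.53, -0.81, 0.62, 0.037, 0.005, -0.053]
[0, -0.45, -0.83, 0.63, 0.037, 0.008, -0.053]
[0, -0.38, -0.85, 0.65, 0.036, 0.011, -0.053]
[0, -0.31, -0.85, 0.65, 0.035, 0.013, -0.054]
[0, -0.23, -0.85, 0.66, 0.035, 0.016, -0.054]

[0, 0.55, -0.03, 1.88, 0.033, 0.018, -0.054]
[0, 0.54, 0.06, 1.88, 0.032, 0.02, -0.055]
[0, 0.54, 0.15, 1.86, 0.031, 0.023, -0.055]
[0, 0.52, 0.23, 1.86, 0.029, 0.025, -0.055]
[0, 0.5, 0.33, 1.84, 0.028, 0.027, -0.055]
[0, 0.46, 0.4, 1.83, 0.025, 0.028, -0.056]
[0, 0.41, 0.48, 1.81, 0.024, 0.03, -0.056]
[0, 0.35, 0.46, 1.7, 0.022, 0.032, -0.057]
```

carry_out --pt "0 -0.84 -0.42 1.07 0.03 -0.022 -0.051" --pt "0 -0.96 -0.36 0.8 0.031 -0.019 -0.05" --pt "0 -1.07 -0.33 0.54 0.032 -0.018 -0.051" --pt "0 -1.03 -0.41 0.55 0.034 -0.015 -0.052" --pt "0 -0.98 -0.48 0.56 0.035 -0.012 -0.051" --pt "0 -0.93 -0.54 0.57 0.036 -0.01 -0.051" --pt "0 -0.87 -0.6 0.58 0.036 -0.008 -0.052" --pt "0 -0.81 -0.66 0.59 0.037 -0.005 -0.052"

```text
time_s: 7.4
tcp_pos: [0.6669, 0.0007, 0.2888]
tcp_rot: [-176.3, 36.6, 126.7]
wrist_force: [0.6, -0.8, -2.0]
grip_width: 0.072
```

carry_out --pt "0 -0.74 -0.7 0.6 0.037 -0.002 -0.052" --pt "0 -0.67 -0.75 0.6 0.038 0 -0.052" --pt "0 -0.6 -0.78 0.62 0.037 0.003 -0.053" --pt "0 -0.53 -0.81 0.62 0.037 0.005 -0.053" --pt "0 -0.45 -0.83 0.63 0.037 0.008 -0.053" --pt "0 -0.38 -0.85 0.65 0.036 0.011 -0.053" --pt "0 -0.31 -0.85 0.65 0.035 0.013 -0.054" --pt "0 -0.23 -0.85 0.66 0.035 0.016 -0.054"

```text
time_s: 8.2
tcp_pos: [0.6523, -0.0894, 0.2886]
tcp_rot: [-145.7, 25.6, 152.0]
wrist_force: [-0.1, 0.6, -1.0]
grip_width: 0.071
```

carry_out --pt "0 0.55 -0.03 1.88 0.033 0.018 -0.054" --pt "0 0.54 0.06 1.88 0.032 0.02 -0.055" --pt "0 0.54 0.15 1.86 0.031 0.023 -0.055" --pt "0 0.52 0.23 1.86 0.029 0.025 -0.055" --pt "0 0.5 0.33 1.84 0.028 0.027 -0.055" --pt "0 0.46 0.4 1.83 0.025 0.028 -0.056" --pt "0 0.41 0.48 1.81 0.024 0.03 -0.056" --pt "0 0.35 0.46 1.7 0.022 0.032 -0.057"

```text
time_s: 9.0
tcp_pos: [0.6157, -0.1648, 0.1591]
tcp_rot: [-129.9, -0.1, 162.9]
wrist_force: [0.2, 0.1, -2.2]
grip_width: 0.07
```

```bash
python3 - <<'E'
from ik import *
st(); P,R=place(-1,40,.10); p,r=cur(); print(p-P,np.degrees(Ro.from_matrix(r.T@R).as_rotvec()))
snap('side','s5'); snap('top','t5');snap('wrist','w5')
E
```

```text
9.0 [ 0.6157 -0.1648  0.1591] [-1.299e+02 -1.000e-01  1.629e+02] [ -3.2  53.9 -10.9  86.   51.9  79.8  32.6] [ 0.2  0.1 -2.2] 0.07
[-0.00066034  0.00027076 -0.00234983] [-0.05904313  0.01763678  0.10647469]
```

View pics/s5.png

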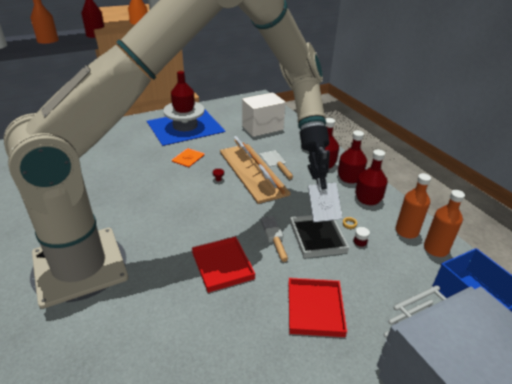

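View pics/t5.png

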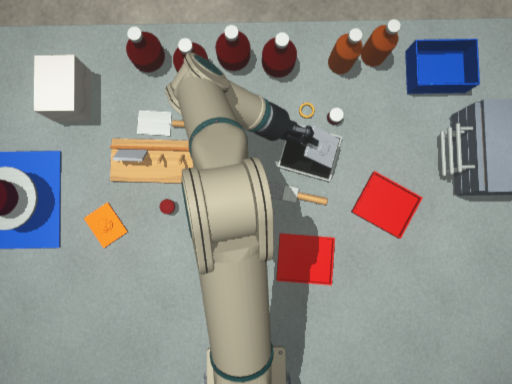

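View pics/w5.png

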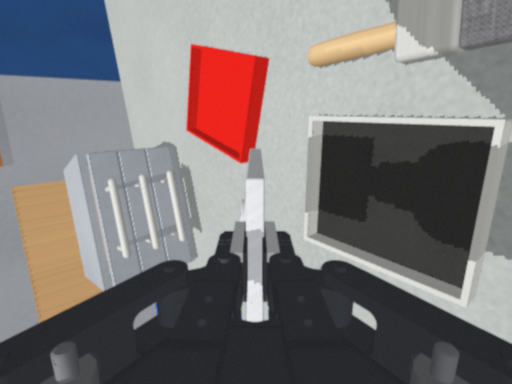

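```bash
python3 - <<'E'
from ik import *
p,r=cur()
for c in ('top','side'):
    d=arm.read_camera(c); im=cv2.resize(d['color'][:,:,::-1],None,fx=4,fy=4,interpolation=3)
    C=[p+r@np.array([sx*.038,-.004,-.013+k]) for sx,k in((-1,0),(1,0),(1,.096),(-1,.096))]
    pts=np.array([proj(d,X)*4+1.5 for X in C]); cv2.polylines(im,[pts.round().astype(int)],True,(0,255,0),1)
    m=pts.mean(0).astype(int); cv2.imwrite(f'pics/o5{c}.png',im[max(0,m[1]-250):m[1]+250,max(0,m[0]-250):m[0]+250])
st(); P,R=place(-1,40,.01); q=arm.read_state()['joint_pos']; x=IK(P,R,q,.02); print(x)
P2,R2=place(-1,35,.01); print(IK(P2,R2,q,.02))
plan(P2,R2,16)
E
```

```text
9.25 [ 0.6163 -0.1637  0.1611] [-1.301e+02  1.000e-01  1.628e+02] [ -3.2  53.7 -11.   85.9  51.8  79.9  32.5] [-0.1  0.3 -1.3] 0.074
(array([ -3.64502261,  61.18176409, -10.03459464,  85.5724879 ,
        53.83596607,  75.09726723,  27.3303757 ]), np.float64(0.005882375371087052), np.float64(0.001579299534813666))
(array([-6.25550434, 64.1230595 , -8.37503472, 83.32022204, 54.44402649,
       78.73579138, 26.12597943]), np.float64(0.006471565070978751), np.float64(0.0018549873065999416))
[-0.0, 0.47, 0.37, 0.0056, 0.0001, -0.0001]
[-0.0, 0.47, 0.36, 0.0056, 0.0001, -0.0001]
[-0.01, 0.47, 0.37, 0.0056, 0.0001, -0.0001]
[0.0, 0.47, 0.36, 0.0056, 0.0001, -0.0001]
[-0.0, 0.48, 0.36, 0.0056, 0.0001, -0.0001]
[-0.01, 0.47, 0.35, 0.0056, 0.0001, -0.0001]
[0.0, 0.48, 0.35, 0.0056, 0.0001, -0.0001]
[-0.0, 0.49, 0.35, 0.0056, 0.0001, -0.0001]
[-0.0, 0.48, 0.35, 0.0056, 0.0001, -0.0001]
[-0.01, 0.48, 0.35, 0.0056, 0.0001, -0.0001]
[-0.0, 0.49, 0.34, 0.0056, 0.0001, -0.0001]
[-0.0, 0.49, 0.34, 0.0056, 0.0001, -0.0001]
[-0.01, 0.49, 0.33, 0.0056, 0.0001, -0.0001]
[-0.0, 0.49, 0.34, 0.0056, 0.0001, -0.0001]
[-0.0, 0.5, 0.33, 0.0056, 0.0001, -0.0001]
[-0.01, 0.5, 0.33, 0.0056, 0.0001, -0.0001]
```

View pics/o5top.png

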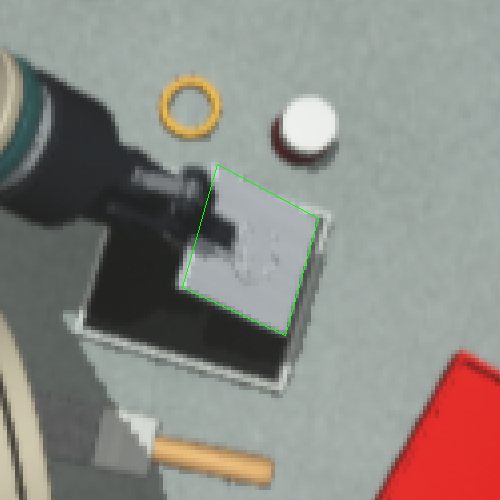

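View pics/o5side.png

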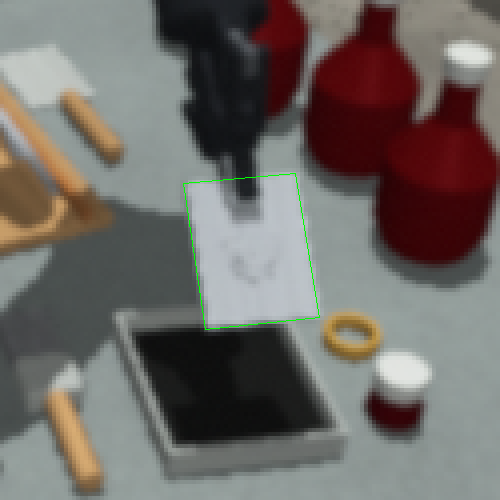

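carry_out --pt "0 0 0.47 0.37 0.0056 0 0" --pt "0 0 0.47 0.36 0.0056 0 0" --pt "0 0 0.47 0.37 0.0056 0 0" --pt "0 0 0.47 0.36 0.0056 0 0" --pt "0 0 0.48 0.36 0.0056 0 0" --pt "0 0 0.47 0.35 0.0056 0 0" --pt "0 0 0.48 0.35 0.0056 0 0" --pt "0 0 0.49 0.35 0.0056 0 0"

```text
time_s: 10.05
tcp_pos: [0.6162, -0.1625, 0.1129]
tcp_rot: [-127.5, -0.0, 162.8]
wrist_force: [0.2, 0.6, -0.4]
grip_width: 0.076
```

carry_out --pt "0 0 0.48 0.35 0.0056 0 0" --pt "0 -0.01 0.48 0.35 0.0056 0 0" --pt "0 0 0.49 0.34 0.0056 0 0" --pt "0 0 0.49 0.34 0.0056 0 0" --pt "0 -0.01 0.49 0.33 0.0056 0 0" --pt "0 0 0.49 0.34 0.0056 0 0" --pt "0 0 0.5 0.33 0.0056 0 0" --pt "0 0 0.5 0.33 0.0056 0 0"

```text
time_s: 10.85
tcp_pos: [0.6167, -0.1611, 0.0653]
tcp_rot: [-124.9, -0.0, 162.8]
wrist_force: [-0.1, 1.2, -1.8]
grip_width: 0.076
```

```bash
python3 - <<'E'
from ik import *
st(); p,r=cur(); P,R=place(-1,35,.01); print(p-P)
for c in ('top','side'):
    d=arm.read_camera(c); im=cv2.resize(d['color'][:,:,::-1],None,fx=4,fy=4,interpolation=3)
    C=[p+r@np.array([sx*.038,-.004,-.013+k]) for sx,k in((-1,0),(1,0),(1,.096),(-1,.096))]
    pts=np.array([proj(d,X)*4+1.5 for X in C])
    m=pts.mean(0).astype(int); cv2.imwrite(f'pics/o6{c}.png',im[max(0,m[1]-250):m[1]+250,max(0,m[0]-250):m[0]+250])
P,R=place(-1,35,-.001); plan(P,R,8)
E
```

```text
10.85 [ 0.6167 -0.1611  0.0653] [-124.9   -0.   162.8] [-6.3 64.  -8.3 83.7 54.5 78.6 25.9] [-0.1  1.2 -1.8] 0.076
[-0.00099474 -0.00020084 -0.00058573]
[-0.02, 0.1, 0.07, -0.0002, -0.0001, 0.0003]
[-0.02, 0.1, 0.06, -0.0002, -0.0001, 0.0003]
[-0.02, 0.11, 0.07, -0.0002, -0.0001, 0.0003]
[-0.01, 0.1, 0.06, -0.0002, -0.0001, 0.0003]
[-0.02, 0.1, 0.07, -0.0002, -0.0001, 0.0003]
[-0.02, 0.1, 0.06, -0.0002, -0.0001, 0.0003]
[-0.02, 0.1, 0.07, -0.0002, -0.0001, 0.0003]
[-0.02, 0.1, 0.07, -0.0002, -0.0001, 0.0003]
```

View pics/o6top.png

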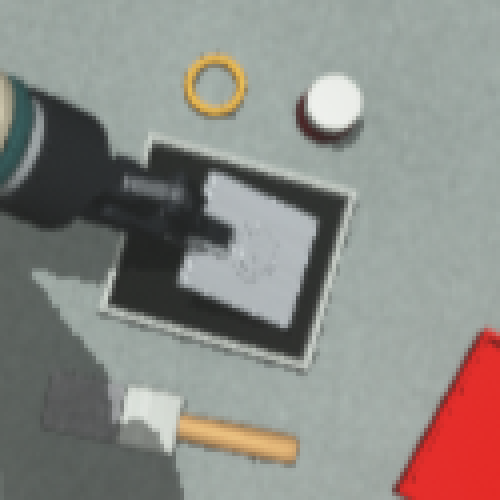

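View pics/o6side.png

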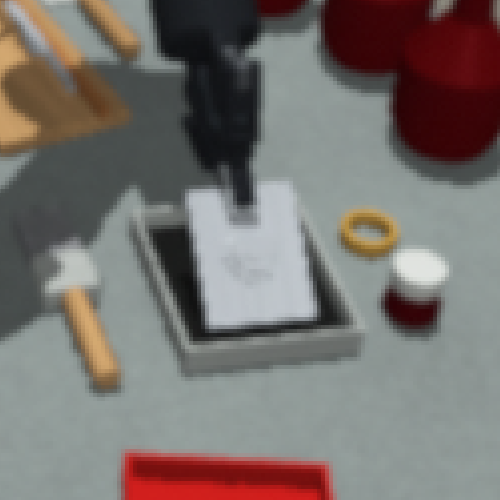

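```bash
python3 - <<'E'
from ik import *
q=arm.read_state()['joint_pos']
P,R=place(-1,26,.003,back=-.007); print(IK(P,R,q,.02))
a=plan(P,R,8);print()
P,R=place(-1,26,-.001,back=-.007); plan(P,R,4,*a)
E
```

```text
(array([-9.96085641, 70.29134253, -5.10551864, 79.16660599, 55.57873152,
       84.36862954, 24.39724965]), np.float64(0.007540119061345405), np.float64(0.0023526492404081093))
[-0.02, 0.17, 0.12, 0.0195, -0.0001, 0.0003]
[-0.02, 0.17, 0.11, 0.0195, -0.0001, 0.0003]
[-0.02, 0.18, 0.12, 0.0195, -0.0001, 0.0003]
[-0.01, 0.17, 0.11, 0.0195, -0.0001, 0.0003]
[-0.02, 0.18, 0.1, 0.0195, -0.0001, 0.0003]
[-0.02, 0.18, 0.1, 0.0195, -0.0001, 0.0003]
[-0.02, 0.18, 0.1, 0.0195, -0.0001, 0.0003]
[-0.02, 0.19, 0.1, 0.0195, -0.0001, 0.0003]

[0.0, 0.09, 0.04, -0.0, -0.0, -0.0]
[0.0, 0.09, 0.05, -0.0, -0.0, -0.0]
[0.0, 0.09, 0.04, -0.0, -0.0, -0.0]
[0.0, 0.09, 0.04, -0.0, -0.0, -0.0]
```

carry_out --pt "0 -0.02 0.17 0.12 0.0195 0 0" --pt "0 -0.02 0.17 0.11 0.0195 0 0" --pt "0 -0.02 0.18 0.12 0.0195 0 0" --pt "0 -0.01 0.17 0.11 0.0195 0 0" --pt "0 -0.02 0.18 0.1 0.0195 0 0" --pt "0 -0.02 0.18 0.1 0.0195 0 0" --pt "0 -0.02 0.18 0.1 0.0195 0 0" --pt "0 -0.02 0.19 0.1 0.0195 0 0"

```text
time_s: 11.75
tcp_pos: [0.6181, -0.1616, 0.049]
tcp_rot: [-115.9, -0.0, 162.8]
wrist_force: [0.5, -0.9, -2.4]
grip_width: 0.075
```

```bash
python3 - <<'E'
from ik import *
st(); p,r=cur(); P,R=place(-1,26,.003,back=-.007); print(p-P, min(c[2] for c in pc(p,r)))
snap('side','s7');cv2.imwrite('pics/s7z.png',cv2.resize(cv2.imread('pics/s7.png')[140:270,260:380],None,fx=5,fy=4.5,interpolation=3))
E
```

```text
11.75 [ 0.6181 -0.1616  0.049 ] [-115.9   -0.   162.8] [-9.9 70.1 -5.1 79.4 55.6 84.4 24.4] [ 0.5 -0.9 -2.4] 0.075
[ 0.00054427 -0.00030412  0.00100727] 0.009076633408083144
```

View pics/s7z.png

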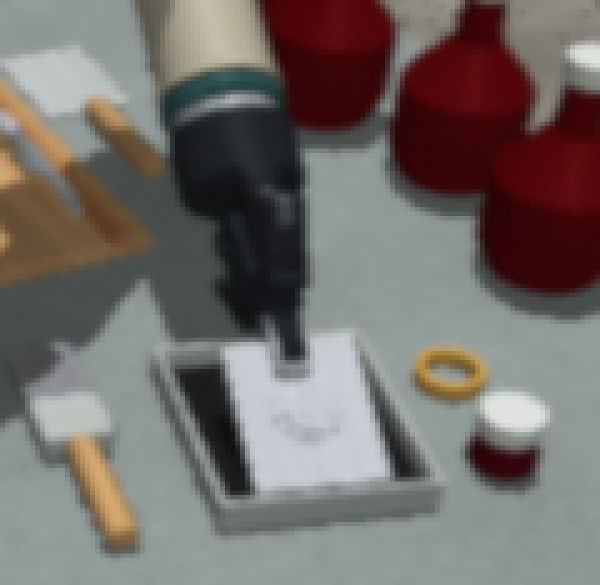

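Just above the floor. Lower 4 mm, then open slightly.

carry_out --pt "0 0 0.1 0.05 0 0 0" --pt "0 0 0.09 0.05 0 0 0" --pt "0 0 0.09 0.04 0 0 0" --pt "0 0 0.09 0.04 0 0 0" --pt "0 0 0 0 0 0 0" --pt "0 0 0 0 0 0 0" --pt "0 0 0 0 0 0 0" --pt "0 0 0 0 0 0 0" --newtons 40

```text
time_s: 12.6
tcp_pos: [0.6181, -0.1616, 0.0452]
tcp_rot: [-116.0, -0.0, 162.8]
wrist_force: [-0.9, -0.4, -2.3]
grip_width: 0.076
```

carry_out --pt "1.2 0 0 0 0 0 0" --pt "1.8 0 0 0 0 0 0" --pt "2.2 0 0 0 0 0 0" --pt "2.2 0 0 0 0 0 0" --pt "2.2 0 0 0 0 0 0" --pt "2.2 0 0 0 0 0 0" --pt "2.2 0 0 0 0 0 0" --pt "2.2 0 0 0 0 0 0"

```text
time_s: 13.4
tcp_pos: [0.6181, -0.1616, 0.0451]
tcp_rot: [-116.0, -0.0, 162.8]
wrist_force: [0.5, -0.3, -0.9]
grip_width: 0.26
```

```bash
python3 - <<'E'
from ik import *
st()
snap('side','s8');cv2.imwrite('pics/s8z.png',cv2.resize(cv2.imread('pics/s8.png')[140:270,260:380],None,fx=5,fy=4.5,interpolation=3))
E
```

```text
13.4 [ 0.6181 -0.1616  0.0451] [-116.    -0.   162.8] [-9.9 70.4 -5.1 79.3 55.6 84.2 24.3] [ 0.5 -0.3 -0.9] 0.26
```

View pics/s8z.png

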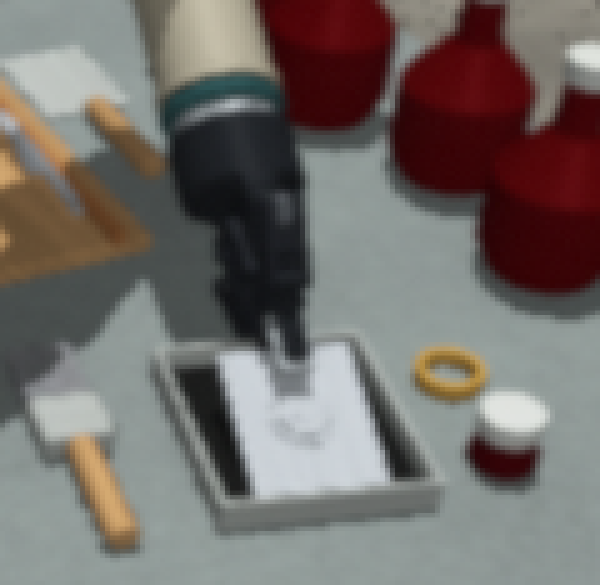

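carry_out --pt "2.2 0 0 -0.8 0 0 0" --pt "2.2 0 0 -1.5 0 0 0" --pt "2.2 0 0 -2 0 0 0" --pt "2.2 0 0 -2 0 0 0" --pt "2.2 0 0 -1 0 0 0" --pt "2.2 0 0 0 0 0 0" --pt "2.2 0 0 0 0 0 0" --pt "2.2 0 0 0 0 0 0"

```text
time_s: 14.25
tcp_pos: [0.637, -0.1001, 0.0771]
tcp_rot: [-115.9, -0.1, 162.8]
wrist_force: [-0.8, 0.3, -0.4]
grip_width: 0.259
```

```bash
python3 - <<'E'
from ik import *
st()
snap('side','s9');cv2.imwrite('pics/s9z.png',cv2.resize(cv2.imread('pics/s9.png')[140:270,260:380],None,fx=5,fy=4.5,interpolation=3))
snap('top','t9');cv2.imwrite('pics/t9z.png',cv2.resize(cv2.imread('pics/t9.png')[100:210,240:360],None,fx=5,fy=5,interpolation=3))
E
```

```text
14.25 [ 0.637  -0.1001  0.0771] [-1.159e+02 -1.000e-01  1.628e+02] [-13.7  69.6  -6.4  73.8  52.5  90.5  27.1] [-0.8  0.3 -0.4] 0.259
```

View pics/s9z.png

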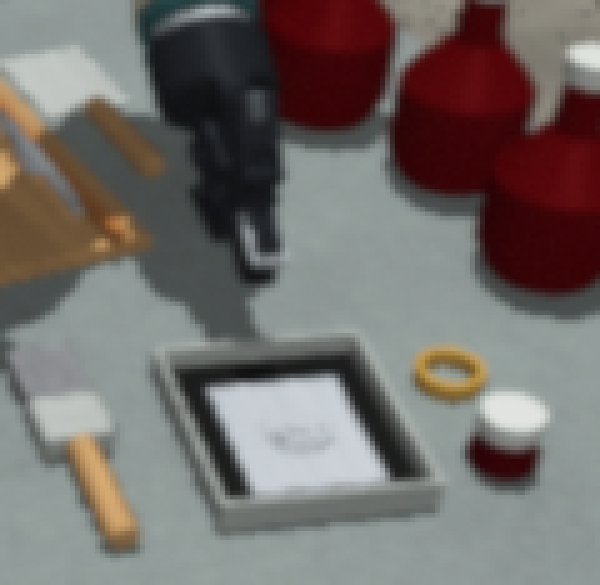

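View pics/t9z.png

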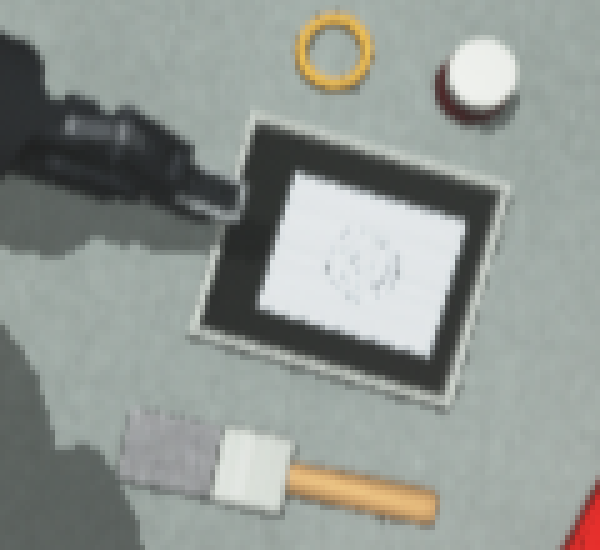

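carry_out --pt "2.2 0 -0.9 -0.44 0 0 0" --pt "2.2 0 -0.9 -0.44 0 0 0" --pt "2.2 0 -1.35 -0.66 0 0 0" --pt "2.2 0 -1.35 -0.66 0 0 0" --pt "2.2 0 -1.35 -0.66 0 0 0" --pt "2.2 0 0 0 0 0 0" --pt "2.2 0 0 0 0 0 0" --pt "2.2 0 0 0 0 0 0"

```text
time_s: 15.15
tcp_pos: [0.6373, -0.0989, 0.1417]
tcp_rot: [-116.0, -0.1, 162.8]
wrist_force: [-0.3, 0.3, 0.4]
grip_width: 0.256
```

```bash
python3 - <<'E'
from ik import *
st()
d=snap('side','s10');t=snap('top','t10')
z=lambda a,b:(240+a/5-.4,100+b/5-.4)
c=[ray(t,*z(*p),.013) for p in((293,172),(466,217),(433,358),(256,310))]
m=np.mean(c,0); print(m,np.linalg.norm((m-TC)[:2]),np.linalg.norm(c[0]-c[1]),np.linalg.norm(c[1]-c[2]))
for q in ['plaque_mid','round_plaque_mid','short_plaque_mid']: print(q,[(round(x['p'],2),np.round(x['position'],3).tolist()) for x in arm.find_in('top',q)][:4])
cv2.imwrite('pics/t10z.png',cv2.resize(cv2.imread('pics/t10.png')[100:210,100:360],None,fx=3,fy=3,interpolation=3))
cv2.imwrite('pics/s10z.png',cv2.resize(cv2.imread('pics/s10.png')[120:270,200:380],None,fx=4,fy=4,interpolation=3))
E
```

```text
15.15 [ 0.6373 -0.0989  0.1417] [-1.160e+02 -1.000e-01  1.628e+02] [-13.7  64.2  -6.6  75.1  52.1  93.1  30.1] [-0.3  0.3  0.4] 0.256
[ 0.61022273 -0.18664846  0.013     ] 0.006832991029697612 0.09559617975529641 0.07807305358408416
plaque_mid [(0.7, [0.606, -0.19, 0.01])]
round_plaque_mid [(0.71, [0.59, 0.081, 0.063])]
short_plaque_mid []
```

View pics/t10z.png

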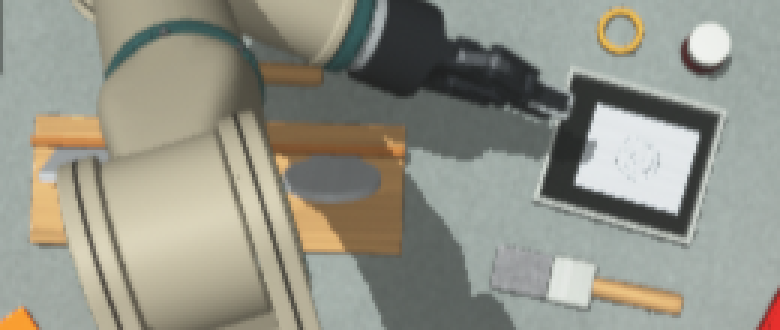

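View pics/s10z.png

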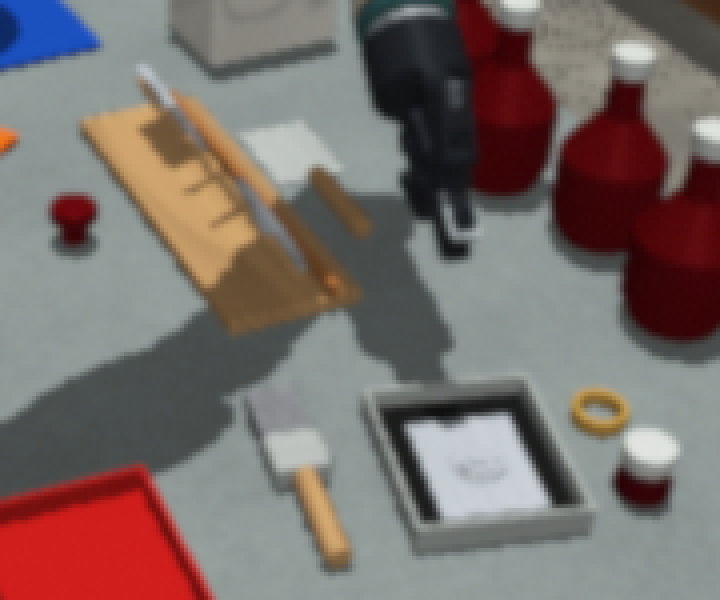

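The plaque lies flat in the tray with its medallion up, about 7 mm off centre. The round and short plaques are still on the rack and the robot touches nothing.

```bash
python3 -c "
from rig import arm
print(arm.hand_in())"
```

```text
the job is handed in; nothing more can be done
None
```

I picked the tall plaque off the rack by its top edge, turned it over in the air and set its bottom edge on the floor of the steel tray. I then let it down flat with the medallion up and handed the job in at about 15 s.

**Final checks:**
- **Tall plaque:** the last pictures show it flat inside the rim with the medallion up. Its centre measures about 7 mm from the tray's centre, against the 35 mm limit. I judged flatness and height by eye and did not measure them.
- **Round plaque:** the detector put it within about 4 mm of where it started, which is within its accuracy.
- **Short plaque:** the detector did not report it in the last top picture because the arm partly hid it. The side picture shows it still on the rack, but I have no number for how far it may have moved.
- **Robot:** the hand was clear of everything and the wrist force was near zero.

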